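# Set a flanged shaft flat-up and home in its V-supports

### The arm

A 6-joint arm with a two-finger parallel gripper is mounted at the origin on the work surface. World frame = base frame: x ahead of the robot, y to its left, z up, the work surface at z = 0. Lengths are in m, angles in rad, forces in N, time in s.
With the tool pointing down it reaches from about 0.375 to 0.975 m from the base axis. Payload 3.8 kg.
Tool frame: the origin (TCP) lies midway between the tips of the shut fingers; the grasp point (between the pads) lies 19 mm behind it; x points along the fingers, y is the direction in which the jaws open and shut, and the axes are right-handed (so a half turn about x gives the same grasp; the last joint's range is limited). The gripper opens to 88 mm and grips with 3 to 60 N. Pads are 18 mm wide; open, the fingers measure 123 mm over their backs; the gripper's body (75 mm by 187 mm) begins 45 mm behind the grasp point.
Start: joints at [-1.239, 0.264, 1.604, -0, 1.274, -0.037], TCP at [0.243, -0.63, 0.213] pointing down, gripper open.
Joint ranges: [-2.63, 2.63], [-0.94, 2.18], [0.31, 2.57], [-1.31, 4.45], [0, 2.66], [-2.55, 2.55]. Speed limits (rad/s): [2.57, 2.57, 3.14, 3.14, 3.14, 3.14].

### API

Orientations are given as a rotation vector (axis times angle).
In Python, from cell import manip, inverse_kinematics, cams, order gives the robot as it stands. Calls block until the motion is done:
- manip.move_pose(position, orientation): joint-space move of the TCP to a pose.
- manip.move_linear(position, rate=0.15, rot=None): straight line of the TCP; rot=None keeps the orientation; rate is the mean speed in m/s.
- manip.set_joints(angles): joint-space move.
- manip.set_gripper(opening, force=None): finger opening in m; force is the grip in N (None keeps the last); returns when the fingers have stopped.
- manip.dwell(seconds).
- inverse_kinematics(position, orientation): joint angles nearest the present ones, or None.
- manip.state(): the state.
- cams.capture(name): name is "side" or "top" or "wrist"; returns a dict with "image" (420x560x3 uint8, blue, green, red), "z_map" (420x560 float32, m along the optical axis (not along the pixel's ray), 0 where there is no reading), "intrinsics" (3x3 intrinsics, pixels), "k1" (the pictures are not rectified: a ray, as slopes to the right and down, at radius r is drawn at 1 + k1 r^2 times it, then the intrinsics apply), "position" and "orientation" of the camera in the world; the wrist camera has in their place "T_tool_cam" (4x4, takes a point from camera to tool coordinates, whose origin is the TCP and whose axes are the tool frame's). Camera axes: x right, y down, z forward; pixel columns grow to the right and rows downward; lengths in m; the calibration is good to about 2 mm. A picture is of the moment at which its call begins: read the wrist's pose just before it.
A pose or a line that the arm cannot do raises manip.IKError and nothing moves.
- order.close_job(): hands the job in, once; it reports no verdict.
The state is a dict: "clock": time; "joint_pos": joint angles; "joint_velocities": joint speeds; "tau": joint torques, N m; "tool_pos": TCP position; "tcp_rot": TCP orientation; "contact_force": force on the tool from outside, world axes, zero at the start; "moment": the same for the moment, N m; "gripper_width": finger opening in m.
Only numpy, scipy, OpenCV 4.12 (cv2) and the standard library are available. Lean on these libraries where they do the work, as an engineer would, in place of code of your own. Each camera call takes 0.05 s, during which the arm holds its last target. There are 200 camera calls.

### The job

The flanged shaft lies in the pair of green V-supports, turned the wrong way and standing back from the end stop. Roll it where it lies, without lifting it out of the supports, until its brass-coloured milled flat faces straight up, and slide it gently along the supports until its plain end is fully home against the stop. Handle it gently, leave it there, let go of, and do not disturb the caliper, the stack of flanges or the red stamp.

Things in the scene. Friction and masses are not known exactly. Their poses are not given: they have to be found in the camera images.
- fixture_axis (a point): Fixed fixture: dark base plate, two green 90-degree V-supports, steel end stop. This point is where the shaft's centre lies when home: on its axis, 85 mm above the table. z axis: level, along the shaft towards the stop; x: up; y: across. The V-supports lie 40 to 64 mm either side of this point along z; 72 mm wide, tops 79 mm above the table.
- stop_face (a point): Middle of the end stop's face, on the shaft's axis, 95 mm along z from fixture_axis, 85 mm above the table; the stop is a steel post 30 mm wide and 12 mm thick, top 93 mm above the table. Same axes. The 90 mm wide, 14 mm thick base plate runs from 161 mm before this face to 15 mm past it.
- shaft: Loose aluminium shaft, 190 mm long, 40 mm diameter, 0.5 to 0.85 kg; origin on its axis, at mid-length. z axis: along it to the plain end (95 mm ahead, goes to the stop); x: square out of the milled flat; y: along the flange's ears. On the oiled V-faces about 0.5 to 2 N on an ear rolls it, 1 to 4 N slides it; it stays where left and climbs out if shoved hard.
- flat (a point): Middle of the milled flat, brass-coloured, 60 mm long, 26 mm wide, half-way along the shaft, 15 mm from its axis (the round is 20 mm). Same axes as the shaft: x points square out of the flat, so it must point up.
- flange (a point): Middle of the dark oval flange, on the shaft's axis, 78 mm behind its origin: 14 mm thick, 60 mm wide, 110 mm across its two ears (y axis); ear tips are round, radius 12 mm, centred 43 mm from the axis. The bare shaft end stands 10 mm out behind it. Flat up or flat down, the ears are level. It hangs beyond the base plate, free to go right round.
- caliper: Bystander: steel vernier caliper, 210 x 63 x 10 mm, lying on the table; origin under the middle of its beam.
- flange_stack: Bystander: a one-piece stack of three dark oval flanges, 83 x 45 x 30 mm; origin under its centre.
- stamp: Bystander: red and black hand stamp, 66 x 42 x 56 mm; origin under its centre.
Things that resemble listed ones, but are neither listed nor needed, are in the scene too. Of the things that look like the shaft, the larger one is meant.

How it is judged:
By the outcome, as a careful person would: the job done as asked, in the order asked, and still so for the second after the job is handed in, with the robot touching nothing.
It also fails if it takes over 58 s, if anything falls off the work surface, if the arm or the gripper's body presses on something with over 40 N, if the wrist force passes 120 N, or if a joint passes its speed limit or range.

## Working session

There is one attempt and no reset: what is moved stays moved. The work goes in short steps, each a Python script; the robot and the scene stay as the last script left them, time stands still between calls to the robot, and variables do not carry over. Pictures are saved under pics/ and viewed, about 8 in all and at most 12, crops included, and the job is handed in when it is done.

```bash
mkdir -p pics; cat > h.py <<'E'
import numpy as np, cv2, pickle
from cell import manip, inverse_kinematics, cams, order
from scipy.spatial.transform import Rotation as R
def Rm(o):
    o=np.array(o,float)
    if o.shape==(3,3): return o
    return R.from_rotvec(o).as_matrix() if o.size==3 else R.from_quat(o).as_matrix()
def shot(name,fn=None):
    s=manip.state(); c=cams.capture(name)
    if 'T_tool_cam' in c:
        T=np.eye(4);T[:3,:3]=Rm(s['tcp_rot']);T[:3,3]=s['tool_pos'];T=T@np.array(c['T_tool_cam'])
    else:
        T=np.eye(4);T[:3,:3]=Rm(c['orientation']);T[:3,3]=c['position']
    c['T']=T
    if fn: cv2.imwrite('pics/'+fn,c['image'])
    return c
def rays(c,uv):
    uv=np.array(uv,float).reshape(-1,1,2)
    p=cv2.undistortPoints(uv,np.array(c['intrinsics'],float),np.array([c['k1'],0,0,0,0.]),).reshape(-1,2)
    return np.c_[p,np.ones(len(p))]
def onplane(c,uv,z):
    d=rays(c,uv)@c['T'][:3,:3].T; o=c['T'][:3,3]
    return o+d*((z-o[2])/d[:,2])[:,None]
def bydepth(c,uv):
    uv=np.array(uv).reshape(-1,2); Z=c['z_map'][uv[:,1].astype(int),uv[:,0].astype(int)]
    return (rays(c,uv)*Z[:,None])@c['T'][:3,:3].T+c['T'][:3,3]
def cloud(c):
    v,u=np.nonzero(c['z_map']>0); uv=np.c_[u,v]
    return uv,bydepth(c,uv),c['image'][v,u]
E
python3 - <<'E'
from h import *
for n in('top','side'):
    c=shot(n,n+'0.png'); print(n,c['T'].round(3).tolist(),c['intrinsics'],c['k1'])
print(manip.state())
E
```

```text
top [[0.018, -0.989, 0.145, 0.379], [-1.0, -0.015, 0.017, -0.016], [-0.014, -0.145, -0.989, 1.344], [0.0, 0.0, 0.0, 1.0]] [[468.91959808   0.         277.14493399]
 [  0.         468.91959808 215.20959127]
 [  0.           0.           1.        ]] -0.07460097646544174
side [[0.993, -0.101, 0.062, 0.496], [-0.117, -0.769, 0.628, -0.722], [-0.016, -0.631, -0.776, 0.978], [0.0, 0.0, 0.0, 1.0]] [[406.86818888   0.         278.83152361]
 [  0.         406.86818888 206.33152664]
 [  0.           0.           1.        ]] -0.04159832363412127
{'clock': 0.1, 'joint_pos': array([-1.23889112e+00,  2.64670191e-01,  1.60522463e+00, -1.10324425e-05,
        1.27372079e+00, -3.68560737e-02]), 'joint_velocities': array([-8.25546999e-04, -2.75593840e-03, -3.86149938e-03,  1.00649038e-03,
        2.04363198e-06, -3.41407246e-04]), 'tau': array([ 3.13436221e-04, -5.03621471e+01, -3.58070755e+01,  7.31300935e-02,
        2.33748072e-02, -5.95257961e-05]), 'tool_pos': array([ 0.2431062 , -0.62895613,  0.21222463]), 'tcp_rot': array([ 2.0205888 ,  0.37895507, -2.02122153]), 'contact_force': array([0.60359196, 0.54968183, 0.51374037]), 'moment': array([-0.03497522, -0.00880763, -0.00494191]), 'gripper_width': 0.08814159063080972}
```

View pics/top0.png

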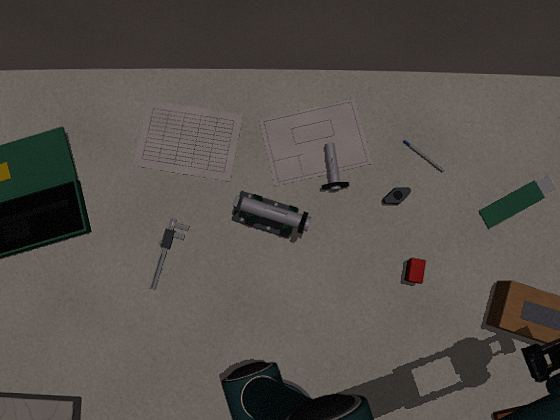

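View pics/side0.png

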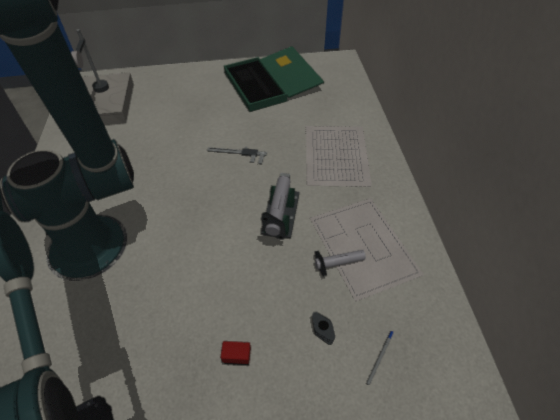

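Candidates for the shaft: the one in the green V-supports at top px (271,215), which is the larger, and a smaller one lying on the drawing at (333,168). I choose the first; its flange is at right (305,224) and the stop at left (238,205). I'll measure it and crop it.

```bash
python3 - <<'E'
from h import *
ims=[]
for n,(x0,y0,x1,y1) in(('top',(222,180,322,250)),('side',(235,160,335,250))):
    c=shot(n); uv,P,col=cloud(c)
    m=(P[:,2]>0.06)&(uv[:,0]>x0)&(uv[:,0]<x1)&(uv[:,1]>y0)&(uv[:,1]<y1)
    Q=P[m]; print(n,m.sum(),Q.min(0),Q.max(0),np.percentile(Q[:,2],[10,50,90,99]))
    t=Q[(Q[:,2]>.09)]; mu=t.mean(0); d=np.linalg.svd(t-mu)[2][0]; d*=np.sign(d[1]); s=(t-mu)@d
    print('axis',mu,d,s.min(),s.max(),np.degrees(np.arctan2(d[1],d[0])))
    # profile along axis
    d2=np.array([d[0],d[1],0])/np.hypot(d[0],d[1]); e=np.array([-d2[1],d2[0],0])
    a=(Q-mu)@d2;b=(Q-mu)@e
    for k in np.arange(-.14,.16,.01):
        w=(a>=k)&(a<k+.01)
        if w.sum()>2: print('%.2f n%d z %.3f..%.3f y %.3f..%.3f'%(k,w.sum(),Q[w,2].min(),Q[w,2].max(),b[w].min(),b[w].max()))
    im=c['image'][y0:y1,x0:x1]; ims.append(cv2.resize(im,(400,int(400*im.shape[0]/im.shape[1])),interpolation=cv2.INTER_CUBIC)[:280])
cv2.imwrite('pics/crop1.png',cv2.convertScaleAbs(np.hstack(ims),alpha=2))
E
```

```text
top 1356 [ 0.51327195 -0.08330531  0.06027068] [0.62340096 0.12677764 0.14179685] [0.07885781 0.10043616 0.10813774 0.13460136]
axis [0.56651995 0.01137856 0.10329882] [ 0.30091168  0.95152036 -0.06372726] -0.09544960089603925 0.11769063113766359 72.4508041699015
-0.10 n31 z 0.086..0.109 y -0.022..0.017
-0.09 n71 z 0.086..0.140 y -0.029..0.029
-0.08 n77 z 0.090..0.142 y -0.031..0.029
-0.07 n54 z 0.088..0.110 y -0.022..0.017
-0.06 n69 z 0.063..0.110 y -0.036..0.034
-0.05 n98 z 0.066..0.108 y -0.038..0.034
-0.04 n103 z 0.065..0.109 y -0.038..0.034
-0.03 n54 z 0.079..0.109 y -0.032..0.016
-0.02 n55 z 0.089..0.111 y -0.020..0.017
-0.01 n50 z 0.091..0.110 y -0.020..0.017
0.00 n55 z 0.084..0.109 y -0.020..0.016
0.01 n50 z 0.091..0.109 y -0.020..0.017
0.02 n55 z 0.090..0.109 y -0.021..0.018
0.03 n56 z 0.083..0.109 y -0.021..0.018
0.04 n52 z 0.079..0.110 y -0.019..0.024
0.05 n103 z 0.062..0.108 y -0.037..0.035
0.06 n100 z 0.073..0.110 y -0.037..0.035
0.07 n72 z 0.063..0.109 y -0.037..0.035
0.08 n58 z 0.088..0.108 y -0.020..0.019
0.09 n20 z 0.087..0.108 y -0.018..0.018
0.10 n37 z 0.060..0.097
[... 555 characters left out ...]
104 y -0.036..0.012
-0.03 n60 z 0.062..0.105 y -0.037..0.017
-0.02 n58 z 0.070..0.106 y -0.036..0.018
-0.01 n39 z 0.088..0.107 y -0.019..0.019
0.00 n41 z 0.087..0.107 y -0.020..0.018
0.01 n35 z 0.085..0.105 y -0.020..0.019
0.02 n40 z 0.087..0.105 y -0.020..0.020
0.03 n35 z 0.088..0.105 y -0.019..0.019
0.04 n39 z 0.086..0.105 y -0.019..0.020
0.05 n36 z 0.085..0.106 y -0.018..0.020
0.06 n86 z 0.061..0.107 y -0.034..0.038
0.07 n59 z 0.062..0.106 y -0.033..0.037
0.08 n64 z 0.062..0.105 y -0.034..0.038
0.09 n37 z 0.070..0.105 y -0.033..0.020
0.10 n31 z 0.077..0.107 y -0.016..0.021
0.11 n7 z 0.099..0.102 y -0.008..0.013
0.12 n25 z 0.079..0.096 y -0.011..0.017
0.13 n8 z 0.087..0.093 y -0.010..0.014
```

View pics/crop1.png

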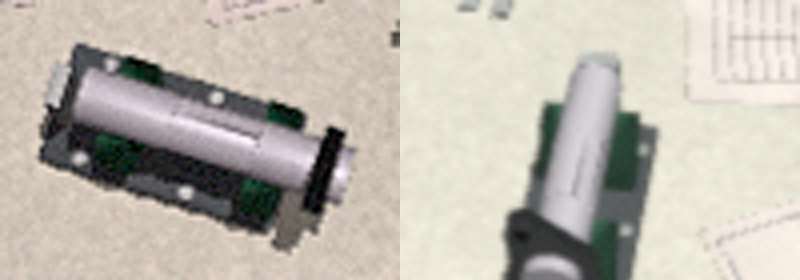

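The crop confirms the choice: large shaft in green V's, ears near vertical (top ear z≈0.14), the flat's edge visible on the far (+x) side, about 10 mm gap to the stop. Next I move in with the wrist camera.

```bash
cat >> h.py <<'E'
AZ=np.radians(72.2)
def frame(): 
    d=np.array([np.cos(AZ),np.sin(AZ),0]); return d,np.array([-d[1],d[0],0])  # d to the stop, e towards robot
def rot(x,y):  # tool x pointing, y jaw
    x=np.array(x,float)/np.linalg.norm(x); y=np.array(y,float); y=y-x*(x@y); y/=np.linalg.norm(y)
    return R.from_matrix(np.c_[x,y,np.cross(x,y)]).as_rotvec()
def best(pos,x,y):  # choose jaw sign by smaller joint motion
    q0=manip.state()['joint_pos'];o=[]
    for s in(1,-1):
        r=rot(x,s*np.array(y)); q=inverse_kinematics(pos,r)
        if q is not None:o.append((np.abs(np.array(q)-q0).max(),s,r))
    return min(o,key=lambda t:t[0]) if o else None
E
python3 - <<'E'
from h import *
d,e=frame(); c0=np.array([.565,.0,.085])
print(np.array(cams.capture('wrist')['T_tool_cam']).round(3).tolist())
b=best(c0+[0,0,.235]-.02*d,[0,0,-1],e); print(b)
manip.move_pose(c0+[0,0,.235]-.02*d,b[2])
c=shot('wrist','w1.png'); pickle.dump(c,open('w1.pkl','wb'));print(manip.state()['clock'])
for tilt in (50,40,30):
    t=np.radians(tilt); x=np.sin(t)*(d*0.8-(-e)*0.6)-np.array([0,0,np.cos(t)])
    p=c0-.02*d-.26*x; b=best(p,x,e); print(tilt,b)
E
```

```text
[[0.001, -0.324, 0.946, -0.172], [1.0, -0.001, -0.001, 0.0], [0.001, 0.946, 0.324, -0.085], [0.0, 0.0, 0.0, 1.0]]
(np.float64(1.1602835887759964), -1, array([ 1.43426915,  1.04588706, -1.43426915]))
2.7667
50 (np.float64(0.6946514323377319), -1, array([ 1.70515741,  2.01646098, -1.04545072]))
40 (np.float64(0.5832053697573537), -1, array([ 1.67096953,  1.81988916, -1.19613124]))
30 (np.float64(0.4649420883765233), -1, array([ 1.62858626,  1.61888287, -1.30436519]))
```

View pics/w1.png

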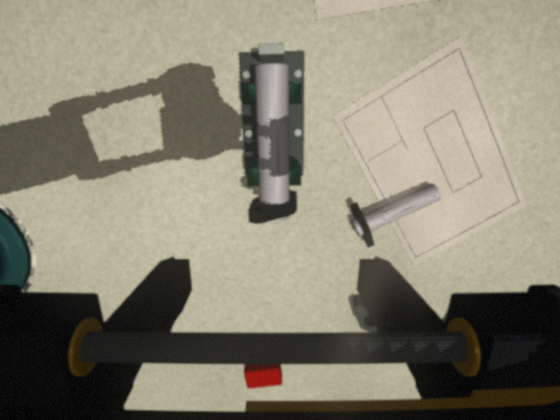

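The view shows the shaft from above with a closed view of the flange at (272,207), ears upright, stop at (270,48); the flat is hard to see. I'll aim the camera from behind and from the +x side.

```bash
cat >> h.py <<'E'
def aim(eye,tgt,Ttc):
    f=np.array(tgt)-eye; f/=np.linalg.norm(f); q0=manip.state()['joint_pos'];o=[]
    for a in np.arange(0,360,15):
        u=np.cross(f,[0,0,1.]);u/=np.linalg.norm(u);v=np.cross(f,u); t=np.radians(a)
        x=np.cos(t)*u+np.sin(t)*v; T=np.eye(4);T[:3,:3]=np.c_[x,np.cross(f,x),f];T[:3,3]=eye
        W=T@np.linalg.inv(Ttc); r=R.from_matrix(W[:3,:3]).as_rotvec()
        if W[2,3]<.16 : continue
        q=inverse_kinematics(W[:3,3],r)
        if q is not None:o.append((np.abs(np.array(q)-q0).max(),a,W[:3,3],r))
    return min(o,key=lambda t:t[0]) if o else None
E
python3 - <<'E'
from h import *
d,e=frame(); c0=np.array([.565,.0,.085]); c=pickle.load(open('w1.pkl','rb')); Ttc=np.array(c['T_tool_cam'])
uv,P,col=cloud(c)
a=(P-c0)@d; b=(P-c0)@-e
m=(abs(b)<.05)&(a<.14)&(a>-.14)
# top-line of the cylinder for the azimuth; stop
for k in np.arange(-.12,.14,.01):
    w=m&(a>=k)&(a<k+.01)&(P[:,2]>.075)
    if w.sum()>3: print('%.2f n%d zmax %.3f b %.4f %.4f mid %.4f'%(k,w.sum(),P[w,2].max(),b[w].min(),b[w].max(),(b[w].min()+b[w].max())/2))
for back,side,h in((.22,.12,.2),(.2,.1,.25),(.15,.15,.25),(.12,.18,.25)):
    eye=c0-back*d-side*e+[0,0,h]; r=aim(eye,c0-.04*d,Ttc); print(back,side,h,r)
    if r: break
manip.move_pose(r[2],r[3]); c=shot('wrist','w2.png'); pickle.dump(c,open('w2.pkl','wb'));print(manip.state()['clock'])
E
```

```text
-0.09 n25 zmax 0.106 b -0.0066 0.0203 mid 0.0069
-0.08 n110 zmax 0.137 b -0.0307 0.0291 mid -0.0008
-0.07 n370 zmax 0.137 b -0.0306 0.0290 mid -0.0008
-0.06 n577 zmax 0.136 b -0.0309 0.0301 mid -0.0004
-0.05 n224 zmax 0.107 b -0.0183 0.0198 mid 0.0008
-0.04 n401 zmax 0.378 b -0.0348 0.0456 mid 0.0054
-0.03 n1493 zmax 0.391 b -0.0495 0.0493 mid -0.0001
-0.02 n3310 zmax 0.426 b -0.0500 0.0500 mid 0.0000
-0.01 n2990 zmax 0.440 b -0.0500 0.0500 mid -0.0000
-0.00 n16915 zmax 0.447 b -0.0500 0.0500 mid -0.0000
0.01 n261 zmax 0.435 b -0.0500 0.0178 mid -0.0161
0.02 n259 zmax 0.108 b -0.0197 0.0177 mid -0.0010
0.03 n265 zmax 0.107 b -0.0195 0.0177 mid -0.0009
0.04 n267 zmax 0.107 b -0.0207 0.0176 mid -0.0016
0.05 n282 zmax 0.108 b -0.0204 0.0174 mid -0.0015
0.06 n426 zmax 0.107 b -0.0368 0.0325 mid -0.0022
0.07 n492 zmax 0.107 b -0.0378 0.0325 mid -0.0027
0.08 n486 zmax 0.107 b -0.0376 0.0321 mid -0.0027
0.09 n301 zmax 0.108 b -0.0208 0.0157 mid -0.0025
0.10 n251 zmax 0.107 b -0.0223 0.0156 mid -0.0033
0.11 n98 zmax 0.095 b -0.0171 0.0111 mid -0.0030
0.12 n227 zmax 0.095 b -0.0179 0.0107 mid -0.0036
0.13 n24 zmax 0.095 b -0.0166 0.0107 mid -0.0030
0.22 0.12 0.2 (np.float64(0.6811410947697732), np.int64(105), array([ 0.54965416, -0.11417288,  0.16054621]), array([-1.80540099, -0.60934175,  1.6366843 ]))
3.6833
```

View pics/w2.png

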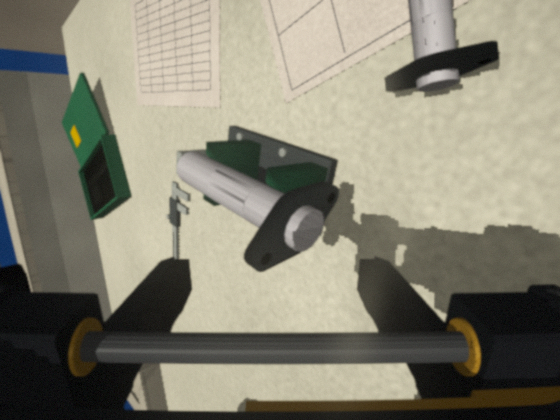

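The view shows the flange's rear face, ears at px (330,195) and (262,262), shaft end at (303,228), and lines of the flat at (235,190). I'll take the angles from the depth data.

```bash
python3 - <<'E'
from h import *
print(manip.state()['contact_force'])
c1=pickle.load(open('w1.pkl','rb')); c=pickle.load(open('w2.pkl','rb'))
u1,P1,k1=cloud(c1); uv,P,col=cloud(c)
c0=np.array([.565,.0,.085])
# stop-based azimuth: w1 V/shaft midline slope
d,e=frame()
def ab(P): return (P-c0)@d,(P-c0)@-e
for nm,U,PP in(('w1',u1,P1),('w2',uv,P)):
    a,b=ab(PP); m=(abs(b)<.025)&(a>-.05)&(a<.105)&(PP[:,2]>.075)&(PP[:,2]<.115)
    if nm=='w1': m&=(a>.02)|(a<-.045)
    from scipy.optimize import least_squares
    Q=np.c_[a,b,PP[:,2]][m]
    sel=(Q[:,0]<-.035)|(Q[:,0]>.045)   # round portions only, away from flat
    f=lambda p:np.hypot(Q[sel,1]-p[0]-p[1]*Q[sel,0],Q[sel,2]-p[2])-.02
    r=least_squares(f,[0,0,.085],loss='soft_l1',f_scale=.001); print(nm,'b0,slope,z',r.x,'az',72.2-np.degrees(r.x[1]),'cost',np.abs(r.fun).mean())
    bb=Q[:,1]-r.x[0]-r.x[1]*Q[:,0]; zz=Q[:,2]-r.x[2]; th=np.degrees(np.arctan2(zz,bb)); rad=np.hypot(bb,zz)
    mid=(Q[:,0]>-.015)&(Q[:,0]<.035)
    for t in range(-60,200,10):
        w=mid&(th>=t)&(th<t+10)
        if w.sum()>4: print(t,w.sum(),'%.4f'%np.median(rad[w]),end=' | ')
    print()
    print('end zone a max of shaft',np.sort(Q[:,0])[-5:])
a,b=ab(P); m=(abs(b)<.07)&(a>-.12)&(a<-.05)&(P[:,2]>.02)&(P[:,2]<.16)
gray=col.mean(1)
F=np.c_[a,b,P[:,2]][m&(gray<70)]; 
E_=np.c_[a,b,P[:,2]][m&(gray>=90)]
print(len(F),'flange a hist',np.histogram(F[:,0],bins=np.arange(-.12,-.04,.005)))
F2=F[(F[:,0]<np.percentile(F[:,0],40)+.006)]
rad=np.hypot(F[:,1]+.001,F[:,2]-.085); far=F[(rad>.042)&(rad<.06)]
ang=np.degrees(np.arctan2(far[:,2]-.085,far[:,1]+.001)); print(np.histogram(ang,bins=np.arange(-180,181,10)))
print(far[ang>0].mean(0),far[ang<0].mean(0))
E
```

```text
[-0.12746114 -0.8028964   0.01522484]
w1 b0,slope,z [-0.00067464 -0.01904286  0.08514553] az 73.29107558433593 cost 0.0008767826798565392
0 7 0.0190 | 10 5 0.0193 | 20 12 0.0194 | 30 17 0.0195 | 40 24 0.0197 | 50 22 0.0205 | 60 37 0.0204 | 70 36 0.0204 | 80 40 0.0204 | 90 38 0.0204 | 100 34 0.0206 | 110 29 0.0199 | 120 27 0.0200 | 130 24 0.0201 | 140 18 0.0200 | 150 15 0.0198 | 
end zone a max of shaft [0.1048854  0.10490289 0.1049341  0.10499114 0.10499878]
w2 b0,slope,z [-0.00048007 -0.01495383  0.08542264] az 73.05679140941947 cost 0.0006329801459758367
-20 23 0.0198 | -10 43 0.0199 | 0 60 0.0198 | 10 75 0.0199 | 20 97 0.0200 | 30 106 0.0202 | 40 120 0.0201 | 50 126 0.0201 | 60 125 0.0202 | 70 118 0.0201 | 80 113 0.0202 | 90 103 0.0203 | 100 82 0.0202 | 110 60 0.0202 | 120 44 0.0203 | 130 21 0.0202 | 
end zone a max of shaft [0.10433478 0.1043359  0.10457907 0.10470343 0.10496855]
3175 flange a hist (array([   0,    0,    0,    0,    0,    0,    0,    0,    0, 2043,  523,
        502,  107,    0,    0]), array([-0.12 , -0.115, -0.11 , -0.105, -0.1  , -0.095, -0.09 , -0.085,
       -0.08 , -0.075, -0.07 , -0.065, -0.06 , -0.055, -0.05 , -0.045]))
(array([  0,   0,   0,   0,   0,   0,   0,   0,   0,   0,  15,  53,  57,
        88,  12,   0,   0,   0,   0,   0,   0,   0,   0,   0,   0,   0,
         0,  95, 247, 141,  54,   2,   0,   0,   0,   0]), array([-180, -170, -160, -150, -140, -130, -120, -110, -100,  -90,  -80,
        -70,  -60,  -50,  -40,  -30,  -20,  -10,    0,   10,   20,   30,
         40,   50,   60,   70,   80,   90,  100,  110,  120,  130,  140,
        150,  160,  170,  180]))
[-0.06914239 -0.01586325  0.1305008 ] [-0.06930699  0.02622902  0.04763832]
```

The flat isn't in the visible arc (−20…150° all at r = 20 mm). The ears lie at about 112°/−68° seen from behind, so the flat faces about 202°, i.e. the robot side and slightly down. I need to roll about 112° so that the top ear goes away from the robot (+x). Phase 1 is to push the upper ear with the inner face of one finger.

```bash
cat >> h.py <<'E'
AZ=np.radians(73.1)
d,e=frame(); B=-e; UP=np.array([0,0,1.])
C0=np.array([.565,0,.085])-.0006*B   # axis point, a=0
DN=[0,0,-1]
def W(a,b,h): return C0+a*d+b*B+h*UP   # along, across(+ = away from robot), above axis
def cs(a): a=np.radians(a); return np.array([np.cos(a),np.sin(a)])
def look(n): # full view helper
    pass
E
python3 - <<'E'
from h import *
FA=-.0635
def p1(phi,m=0): 
    k=.0501*cs(phi+12+m); return W(FA,k[0]+.044,k[1])
s=p1(112,8); up=s+[0,0,.07]; b=best(up,DN,B); print(b)
manip.set_gripper(.088,10)
manip.move_pose(up,b[2]); print('w',manip.state()['gripper_width'],manip.state()['clock'])
f0=manip.state()['contact_force']
manip.move_linear(s,.1)
for phi in np.arange(115,58,-5):
    manip.move_linear(p1(phi),.05); st=manip.state(); f=st['contact_force']-f0
    print(phi,'fB %.1f fd %.1f fz %.1f'%(f@B,f@d,f[2]))
    if np.linalg.norm(f)>8: print('STOP');break
print(manip.state()['clock'])
c=shot('top');shot('side','s3.png')
im=[cv2.resize(c['image'][180:250,222:322],(400,280),interpolation=3)]
im.append(cv2.resize(cv2.imread('pics/s3.png')[160:250,235:335],(311,280),interpolation=3))
cv2.imwrite('pics/c3.png',cv2.convertScaleAbs(np.hstack(im),alpha=2))
E
```

```text
(np.float64(0.6807211707811386), 1, array([ 1.42308361,  1.05494957, -1.42308361]))
w 0.08832259605017241 4.5917
115 fB 0.8 fd -0.3 fz 0.1
110 fB 0.1 fd 0.3 fz -1.0
105 fB -0.5 fd 0.7 fz -0.3
100 fB -0.3 fd 0.5 fz -0.3
95 fB 0.3 fd -0.1 fz -1.3
90 fB -0.6 fd -1.0 fz -0.4
85 fB 0.6 fd 0.4 fz -1.3
80 fB -0.7 fd 1.1 fz 0.2
75 fB -0.3 fd 0.2 fz -1.4
70 fB 0.0 fd 0.3 fz -0.6
65 fB -0.2 fd 0.7 fz -0.7
60 fB 0.0 fd -0.4 fz -0.7
8.4417
```

View pics/c3.png

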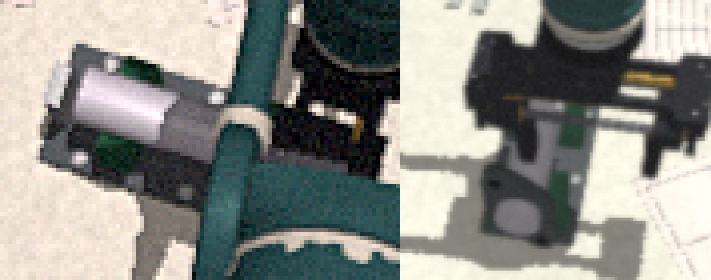

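The crop shows the flange not turned (ear still upper left of the end), with the finger past it. I check where the finger is relative to the ear.

```bash
python3 - <<'E'
from h import *
st=manip.state(); t=st['tool_pos']; q=t-C0; print('tcp a,b,h',q@d,q@B,q[2],'w',st['gripper_width'])
print('cmd', W(-.0635,.0501*cs(72)[0]+.044,.0501*cs(72)[1])-t)
c=shot('wrist','w4.png'); s=shot('side'); pickle.dump((c,s),open('w4.pkl','wb'))
def proj(c,p):
    x=np.linalg.inv(c['T'])@np.r_[p,1]; 
    return cv2.projectPoints(x[:3].reshape(1,1,3),np.zeros(3),np.zeros(3),np.array(c['intrinsics'],float),np.array([c['k1'],0,0,0,0.]))[0].ravel().round(1)
for n,p in dict(tcp=t,lcorner=t-.044*B,ear112=W(-.0705,*(.055*cs(112))),ear68=W(-.0705,*(.055*cs(-68))),cen=W(-.0805,0,0)).items(): print(n,proj(s,p),proj(c,p))
i=s['image']; p=proj(s,W(-.06,0,.03)).astype(int); k=i[p[1]-45:p[1]+45,p[0]-45:p[0]+60]
cv2.imwrite('pics/c4.png',np.hstack([cv2.resize(cv2.convertScaleAbs(k,alpha=2),(400,343),interpolation=3),cv2.resize(cv2.convertScaleAbs(c['image'],alpha=2),(400,343))]))
uv,P,col=cloud(c); a=(P-C0)@d;b=(P-C0)@B;h=P[:,2]-.085
m=(a<-.05)&(a>-.085)&(abs(b)<.06)&(abs(h)<.06)&(np.hypot(b,h)>.035); print(m.sum(), np.histogram(np.degrees(np.arctan2(h,b))[m],np.arange(-180,181,15)))
E
```

```text
tcp a,b,h -0.06352384798075225 0.05946571824967848 0.04757125908889866 w 0.08849688406194824
cmd [2.22734137e-05 1.81571947e-05 7.66723775e-05]
tcp [295.6 216.9] [274.  252.6]
lcorner [279.  214.7] [201.  252.5]
ear112 [265.1 214.2] [141.3 265.3]
ear68 [280.9 238.4] [231.1 210.9]
cen [272.6 229.6] [196.1 244.8]
1976 (array([  0,   0,   0,   0,   0,   0,   0,  68,  98,  75,   5,   0,   0,
         0,   0,   0,   0, 183, 523, 755, 226,  43,   0,   0]), array([-180, -165, -150, -135, -120, -105,  -90,  -75,  -60,  -45,  -30,
        -15,    0,   15,   30,   45,   60,   75,   90,  105,  120,  135,
        150,  165,  180]))
```

View pics/c4.png

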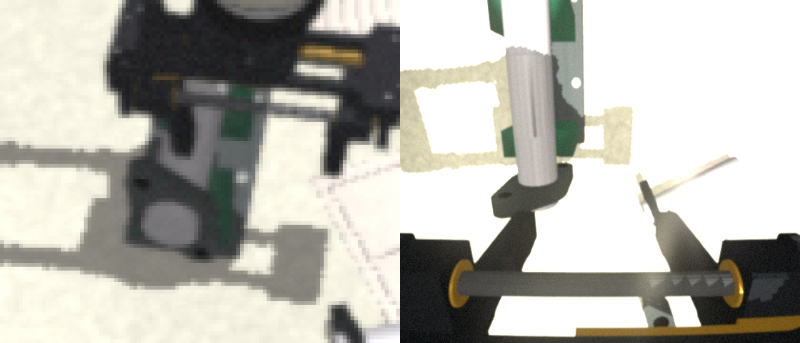

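The finger (tip at crop px (185,150)) has passed the ear without moving it. I measure the finger tip and the flange from the depth data.

```bash
python3 - <<'E'
from h import *
c,s=pickle.load(open('w4.pkl','rb'))
for nm,c in(('wrist',c),('side',s)):
    uv,P,col=cloud(c); a=(P-C0)@d;b=(P-C0)@B;h=P[:,2]-.085
    g=col.mean(1)
    print(nm,'FINGERS by h'); 
    for lo,hi,l in((-.01,.03,'L'),(.09,.13,'R')):
        for k in np.arange(.04,.12,.01):
            m=(b>lo)&(b<hi)&(h>=k)&(h<k+.01)&(a>-.12)&(a<0)
            if m.sum()>3: print(l,'%.2f n%d a %.3f %.3f b %.3f %.3f'%(k,m.sum(),*np.percentile(a[m],[2,98]),*np.percentile(b[m],[2,98])))
    print('FLANGE')
    for k in np.arange(-.05,.06,.01):
        m=(b>-.035)&(b<.03)&(h>=k)&(h<k+.01)&(a>-.09)&(a<-.04)&(np.hypot(b,h)>.024)
        if m.sum()>3: print('%.2f n%d a %.3f %.3f b %.3f %.3f'%(k,m.sum(),*np.percentile(a[m],[2,98]),*np.percentile(b[m],[2,98])))
E
```

```text
wrist FINGERS by h
L 0.04 n271 a -0.070 -0.058 b -0.010 -0.002
L 0.07 n271 a -0.071 -0.053 b 0.004 0.016
L 0.08 n535 a -0.071 -0.052 b 0.002 0.016
L 0.09 n711 a -0.071 -0.052 b 0.001 0.016
L 0.10 n749 a -0.071 -0.052 b 0.000 0.015
L 0.11 n1155 a -0.064 -0.052 b -0.000 0.016
R 0.07 n277 a -0.072 -0.053 b 0.103 0.116
R 0.08 n523 a -0.071 -0.053 b 0.103 0.117
R 0.09 n724 a -0.072 -0.052 b 0.103 0.117
R 0.10 n746 a -0.071 -0.052 b 0.104 0.119
R 0.11 n1148 a -0.065 -0.052 b 0.103 0.119
FLANGE
-0.05 n52 a -0.059 -0.058 b 0.013 0.029
-0.04 n75 a -0.059 -0.058 b 0.014 0.030
-0.03 n62 a -0.059 -0.058 b 0.016 0.030
-0.02 n65 a -0.059 -0.058 b -0.027 0.030
-0.01 n71 a -0.059 -0.058 b -0.030 0.030
0.00 n153 a -0.071 -0.058 b -0.030 0.030
0.01 n342 a -0.072 -0.058 b -0.030 0.028
0.02 n764 a -0.072 -0.058 b -0.030 0.022
0.03 n842 a -0.072 -0.058 b -0.030 0.010
0.04 n936 a -0.072 -0.058 b -0.030 -0.003
0.05 n207 a -0.072 -0.058 b -0.024 -0.015
side FINGERS by h
L 0.04 n5 a -0.075 -0.063 b -0.010 -0.006
L 0.07 n14 a -0.077 -0.068 b 0.002 0.014
L 0.08 n16 a -0.078 -0.065 b 0.000 0.014
L 0.09 n21 a -0.079 -0.059 b 0.000 0.013
L 0.10 n16 a -0.077 -0.058 b -0.002 0.013
L 0.11 n22 a -0.078 -0.067 b -0.000 0.013
R 0.07 n8 a -0.076 -0.071 b 0.103 0.115
R 0.08 n15 a -0.078 -0.072 b 0.102 0.115
R 0.09 n17 a -0.076 -0.072 b 0.103 0.117
R 0.10 n14 a -0.077 -0.072 b 0.104 0.117
R 0.11 n12 a -0.077 -0.065 b 0.103 0.118
FLANGE
-0.05 n17 a -0.077 -0.043 b 0.006 0.028
-0.04 n23 a -0.078 -0.042 b 0.000 0.029
-0.03 n13 a -0.077 -0.042 b 0.014 0.030
-0.02 n22 a -0.077 -0.042 b -0.027 0.029
-0.01 n19 a -0.077 -0.041 b -0.031 0.029
0.00 n15 a -0.076 -0.062 b -0.030 0.028
0.01 n25 a -0.076 -0.063 b -0.033 0.026
0.02 n54 a -0.077 -0.063 b -0.029 0.020
0.03 n57 a -0.076 -0.060 b -0.033 0.007
0.04 n51 a -0.077 -0.060 b -0.031 -0.007
```

Found it: at 88 mm opening the finger tips sit about 22 mm behind the nominal TCP, so they passed above the ear. I also take the flange centre as a = −65 mm. I'll get the offset precisely and repeat phase 1.

```bash
echo 'FA=-.065' >> h.py; python3 - <<'E'
from h import *
c,s=pickle.load(open('w4.pkl','rb')); uv,P,col=cloud(c); a=(P-C0)@d;b=(P-C0)@B;h=P[:,2]-.085
o=[]
for lo,hi in((.003,.018),(.102,.12)):
    m=(b>lo)&(b<hi)&(h>.055)&(h<.09)&(a>-.08)&(a<-.045); o.append(np.percentile(h[m],1)-.04757)
off=float(np.mean(o)); print(o); open('off.txt','w').write(str(off))
def p1(phi,m=0): 
    k=.0501*cs(phi+12+m); return W(FA,k[0]+.0442,k[1]-off-.001)
manip.move_linear(manip.state()['tool_pos']+[0,0,.05],.2)
s=p1(112,10); manip.move_linear(s+[0,0,.06],.25); f0=manip.state()['contact_force']; manip.move_linear(s,.1)
for phi in np.arange(117,58,-5):
    manip.move_linear(p1(phi),.05); f=manip.state()['contact_force']-f0
    print(phi,'fB %.1f fd %.1f fz %.1f'%(f@B,f@d,f[2]))
    if np.linalg.norm(f)>8: print('STOP');break
c=shot('wrist'); pickle.dump(c,open('w5.pkl','wb'))
uv,P,col=cloud(c); a=(P-C0)@d;b=(P-C0)@B;h=P[:,2]-.085;r=np.hypot(b,h)
m=(a<-.055)&(a>-.08)&(r>.044)&(r<.057)&(h<.06); t=np.degrees(np.arctan2(h,b)); print(np.histogram(t[m],np.arange(-180,181,15))[0], 'up med',np.median(t[m&(t>0)]))
print(manip.state()['clock'])
k=c['image'][:300]; cv2.imwrite('pics/c5.png',cv2.convertScaleAbs(k,alpha=1.3))
E
```

```text
[np.float64(0.025765447368407676), np.float64(0.02581645579948294)]
117 fB -2.2 fd 1.4 fz -1.3
112 fB -1.4 fd 1.0 fz -0.1
107 fB -1.2 fd -0.2 fz -0.6
102 fB -0.7 fd 1.7 fz -0.3
97 fB -1.7 fd 0.4 fz -0.2
92 fB -1.1 fd 0.4 fz -0.8
87 fB -1.2 fd -0.0 fz -0.5
82 fB -2.1 fd 0.9 fz -1.0
77 fB -2.2 fd 1.2 fz -0.7
72 fB -0.6 fd 1.0 fz 0.4
67 fB -1.0 fd 0.0 fz 0.4
62 fB -1.4 fd 0.3 fz 0.3
[  0   0   0   0   0   0   0   0   0   0   0   0   0   0  19 554 902 158
   0   0   0   0   0   0] up med 63.96713391494267
13.225
```

View pics/c5.png

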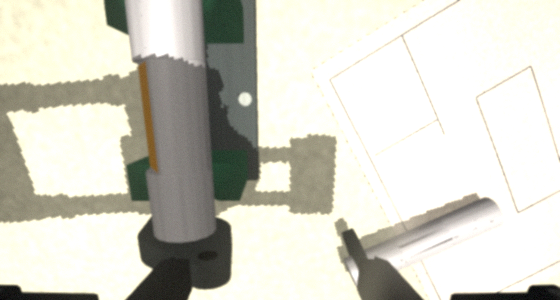

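The brass flat has now appeared at the left of the shaft (px (148,110)), and the ear is at about 64°, so the direction is right. Phase 2 is to press the far ear down from above with the right finger, ending with both fingers level on both ears.

```bash
cat >> h.py <<'E'
try: off=float(open('off.txt').read())
except Exception: off=0
def p2(phi,lift=0):
    C=.043*cs(phi)
    ib=C[0]-.005 if phi>25 else np.interp(phi,[0,25],[.0441,.039])
    if phi>25: hh=C[1]+.012
    else:
        T=C+.012*cs(phi+65.3); hh=T[1]+max(0,T[0]-ib)*np.tan(np.radians(24.7-phi))
    return W(FA,ib-.0441,hh-off+lift)
def earang(c):
    uv,P,col=cloud(c); a=(P-C0)@d;b=(P-C0)@B;h=P[:,2]-.085;r=np.hypot(b,h)
    m=(a<-.055)&(a>-.08)&(r>.044)&(r<.057)&(h<.06); t=np.degrees(np.arctan2(h,b))
    return np.histogram(t[m],np.arange(-180,181,15))[0]
E
python3 - <<'E'
from h import *
manip.move_linear(manip.state()['tool_pos']+[0,0,.025]-.01*B,.2)
s=p2(62,.012); manip.move_linear(s+[0,0,.012],.2); manip.move_linear(s,.1); f0=manip.state()['contact_force'];m0=manip.state()['moment']
for phi in list(np.arange(64,4,-5)):
    manip.move_linear(p2(phi),.05); f=manip.state()['contact_force']-f0
    print(phi,'fB %.1f fd %.1f fz %.1f'%(f@B,f@d,f[2]),'md %.2f'%((manip.state()['moment']-m0)@d))
    if np.linalg.norm(f)>8: print('STOP');break
c=shot('wrist','w6.png'); print(earang(c)); print(manip.state()['clock'])
E
```

```text
64 fB 0.1 fd -0.3 fz -0.8 md 0.03
59 fB 0.7 fd -0.3 fz -1.0 md 0.07
54 fB 0.5 fd -1.4 fz 0.8 md -0.15
49 fB 1.6 fd 0.5 fz 1.7 md -0.19
44 fB 2.5 fd -0.2 fz 3.0 md -0.43
39 fB 3.0 fd -0.7 fz 3.8 md -0.69
34 fB 3.2 fd -0.5 fz 4.5 md -0.75
29 fB 4.0 fd -0.2 fz 5.1 md -0.86
24 fB 1.8 fd 0.4 fz 1.5 md -0.33
19 fB 2.3 fd -0.0 fz 2.2 md -0.37
14 fB 2.6 fd -0.5 fz 2.2 md -0.55
9 fB 3.6 fd -0.4 fz 2.5 md -0.71
[165  50   0   0   0   0   0   0   0   0   0  37 175 398 375   0   0   0
   0   0   0 200 227 306]
17.5333
```

```bash
python3 - <<'E'
from h import *
f0=np.array([0,0,0.]); 
for phi in np.arange(7,-2.6,-1.):
    p=p2(max(phi,0)); p[2]+=min(phi,0)*.00075
    manip.move_linear(p,.03); manip.dwell(.1); st=manip.state(); f=st['contact_force']
    print(phi,'fB %.1f fd %.1f fz %.1f'%(f@B,f@d,f[2]),'md %.2f'%(st['moment']@d))
    if np.linalg.norm(f)>7.5: print('STOP');break
manip.move_linear(st['tool_pos']+[0,0,.09],.15)
st=manip.state(); c=shot('wrist','w7.png'); pickle.dump(c,open('w7.pkl','wb')); print(earang(c),st['clock'])
# fit ear level: top edge of flange tip regions
uv,P,col=cloud(c); a=(P-C0)@d;b=(P-C0)@B;h=P[:,2]-.085
for sg in(1,-1):
    m=(a<-.06)&(a>-.07)&(sg*b>.036)&(sg*b<.05)&(abs(h)<.03); print(sg,m.sum(),h[m].mean(),np.percentile(h[m],[10,90]),'bmax',np.percentile((sg*b)[(a<-.06)&(a>-.07)&(abs(h)<.03)&(abs(b)<.07)],99))
# flat normal
m=(a>-.0)&(a<.03)&(abs(b)<.009)&(h>.005)&(h<.03)
A=np.c_[b[m],a[m],np.ones(m.sum())]; x,res,_,_=np.linalg.lstsq(A,h[m],rcond=None); print('flat n',m.sum(),'tilt deg',np.degrees(np.arctan(x[0])),'h',x[2],'bycol',col[m].mean(0))
E
```

```text
7.0 fB 3.4 fd -0.2 fz 2.0 md -0.78
6.0 fB 4.2 fd -0.9 fz 2.9 md -0.93
5.0 fB 4.2 fd -1.2 fz 3.0 md -0.99
4.0 fB 5.1 fd -1.4 fz 3.4 md -1.10
3.0 fB 4.8 fd -1.4 fz 2.2 md -1.03
2.0 fB 5.3 fd -0.9 fz 3.1 md -1.09
1.0 fB 6.2 fd -1.4 fz 3.3 md -1.02
0.0 fB 5.2 fd -0.9 fz 4.3 md -0.98
-1.0 fB 3.7 fd -0.6 fz 7.2 md -0.77
STOP
[ 42   1   0   0   0   0   0   0   0   0   0  36 171 102   0   0   0   0
   0   0   0   0  74 195] 21.4417
1 198 0.014054662701003664 [0.01131341 0.01682196] bmax 0.052013189836736654
-1 192 0.013257397271393011 [0.01054585 0.01591629] bmax 0.052684150813930734
flat n 1147 tilt deg 0.8374277853839381 h 0.01569886548001849 bycol [ 50.3304272  181.27811683 233.97820401]
```

View pics/w7.png

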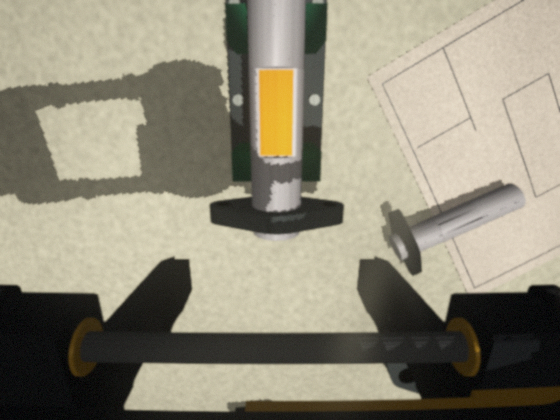

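Flat is up (px (276,112)), flange level: flat-plane tilt 0.8°, ears 0.5° in the depth data. Next I slide it, with closed fingers on the bare end face and force watched.

```bash
python3 - <<'E'
from h import *
for fn in('w1.pkl',):
    c=pickle.load(open(fn,'rb')); uv,P,col=cloud(c); a=(P-C0)@d;b=(P-C0)@B;h=P[:,2]-.085
    m=(abs(b)<.01)&(a>.095)&(a<.14)
    for k in np.arange(.096,.13,.002):
        w=m&(a>=k)&(a<k+.002); 
        if w.sum(): print('%.3f:%d h%.3f'%(k,w.sum(),np.median(h[w])),end=' ')
    print()
manip.set_gripper(0,10)
ST=-.082-.0095-.012
p=W(ST,0,-.012); st=manip.state(); 
manip.move_linear(W(ST,0,.07),.2); manip.move_linear(p,.1); manip.dwell(.2)
F=lambda: np.mean([(manip.dwell(.02),manip.state()['contact_force'])[1] for _ in range(4)],0)
f0=F(); print('f0',f0,manip.state()['gripper_width'],manip.state()['clock'])
for k in np.arange(.006,.0191,.001):
    manip.move_linear(W(ST+k,0,-.012),.03); f=F()-f0
    print('%.4f push %.1f side %.1f z %.1f'%(k,-f@d,f@B,f[2]))
    if -f@d>6: print('STOP');break
print(manip.state()['clock'])
E
```

```text
0.096:35 h0.019 0.098:36 h0.019 0.100:36 h0.020 0.102:35 h0.019 0.104:32 h0.020 0.106:31 h0.019 0.108:7 h0.019 0.118:163 h-0.014 0.120:32 h0.009 0.122:32 h0.009 0.124:32 h0.009 0.126:35 h0.009 0.128:33 h0.009 
f0 [ 0.24990229 -0.18972749  0.28066566] 0.000705995923425737 24.3667
0.0060 push 0.3 side -0.5 z -0.5
0.0070 push -0.1 side 0.1 z -0.3
0.0080 push -0.5 side -0.4 z -0.4
0.0090 push -0.1 side -0.5 z -0.6
0.0100 push -0.1 side -0.4 z -0.1
0.0110 push 0.7 side -0.7 z -0.1
0.0120 push 3.1 side -0.0 z -0.3
0.0130 push 3.0 side -0.4 z -0.6
0.0140 push 2.8 side 0.1 z -0.0
0.0150 push 1.8 side -0.5 z 0.3
0.0160 push 2.3 side -0.3 z 0.0
0.0170 push 2.3 side -1.0 z 0.2
0.0180 push 2.1 side 0.0 z -0.1
0.0190 push 2.3 side -0.7 z -0.1
28.9
```

```bash
python3 - <<'E'
from h import *
ST=-.082-.0095-.012; f0=np.array([.25,-.19,.28])
F=lambda: np.mean([(manip.dwell(.02),manip.state()['contact_force'])[1] for _ in range(4)],0)
for k in [.020,.021]+list(np.arange(.0214,.0262,.0004)):
    manip.move_linear(W(ST+k,0,-.012),.01); f=F()-f0
    print('%.4f push %.1f side %.1f z %.1f'%(k,-f@d,f@B,f[2]))
    if -f@d>5.5: print('STOP');break
print(manip.state()['clock'])
E
```

```text
0.0200 push 2.2 side -0.7 z 0.5
0.0210 push 2.3 side -0.7 z 0.1
0.0214 push 2.6 side -1.1 z 0.3
0.0218 push 4.5 side -0.6 z 0.2
0.0222 push 6.2 side -0.6 z 0.6
STOP
30.4833
```

The force ramps cleanly at about the expected distance. I back off and check.

```bash
python3 - <<'E'
from h import *
ST=-.082-.0095-.012
manip.move_linear(W(ST,0,-.012),.05); manip.move_linear(W(ST,0,.10),.2)
manip.move_linear(W(-.01,0,.13),.2)
c=shot('wrist','w8.png'); pickle.dump(c,open('w8.pkl','wb'))
uv,P,col=cloud(c); a=(P-C0)@d;b=(P-C0)@B;h=P[:,2]-.085; A0=a
FAn=-.065+.0103
for sg in(1,-1):
    m=(abs(a-FAn)<.005)&(sg*b>.036)&(sg*b<.05)&(abs(h)<.03); print(sg,m.sum(),h[m].mean() if m.sum() else 0)
m=(a>.005)&(a<.045)&(abs(b)<.009)&(h>.005)&(h<.03)
A=np.c_[b[m],a[m],np.ones(m.sum())]; x=np.linalg.lstsq(A,h[m],rcond=None)[0]; print('flat',m.sum(),'tilt',np.degrees(np.arctan(x[0])),'pitch',np.degrees(np.arctan(x[1])),x[2])
m=(abs(b)<.01)
for k in np.arange(.106,.13,.001):
    w=m&(a>=k)&(a<k+.001); 
    if w.sum(): print('%.3f:%d h%.3f'%(k,w.sum(),np.median(h[w])),end=' ')
print(manip.state()['clock'])
E
```

```text
1 123 0.013824032635012747
-1 118 0.013351986800048758
flat 876 tilt 1.1419578229138705 pitch 0.036734413225514274 0.015728555694366528
0.106:41 h0.020 0.107:29 h0.019 0.108:25 h0.019 0.109:43 h0.020 0.110:28 h0.019 0.111:27 h0.020 0.112:42 h0.019 0.113:26 h0.019 0.114:29 h0.020 0.115:39 h0.019 0.116:29 h0.019 0.117:31 h0.020 0.118:18 h0.020 0.120:25 h0.009 0.121:32 h0.009 0.122:38 h0.008 0.123:25 h0.008 0.124:31 h0.009 0.125:38 h0.009 0.126:27 h0.008 0.127:26 h0.009 0.128:39 h0.009 0.129:31 h0.008 32.475
```

View pics/w8.png

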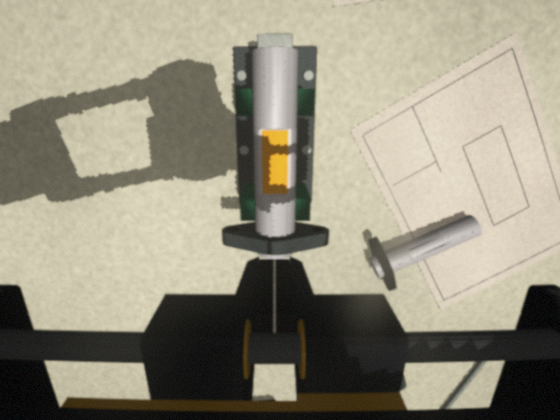

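The view shows the brass flat up at (276,160), ears level at (225,237) and (327,237), and the shaft end meeting the stop at (275,47). Tilt is within about 1° and no gap shows beyond the view's own occlusion. I retreat and hand in.

```bash
python3 - <<'E'
from h import *
manip.move_linear(manip.state()['tool_pos']+[0,0,.08],.2); manip.dwell(.3)
print(manip.state()['clock'],manip.state()['contact_force']); order.close_job()
E
```

```text
33.3167 [-0.47343824 -0.04142022 -0.18373567]
the job is handed in; nothing more can be done
```

I rolled the shaft about 112° in the V-supports by pushing its ears until the flat faced up. I then slid it about 10 mm to the stop by pushing on the bare end, and backed away. I handed the job in at about 33 s, with the arm clear of everything.

- **Flat:** in the last depth check the flat's tilt read 1.1° and the ears' tilt 0.3°. They disagree by less than a degree, and I did not correct it further.
- **Seating:** the push took about 2–3 N while sliding and rose to 6.2 N at the stop. It stopped about 1 mm short of the distance I had measured, which is within the calibration error. The final view shows no gap beyond the roughly 1 mm that the shaft's end hides.
- **Forces:** the highest reading was about 8 N, during the final levelling press.
- **What went wrong:** my first roll attempt passed above the ear without touching it, because the open fingertips sit about 26 mm behind the nominal tool point. I measured that and repeated the roll.
- **Bystanders:** I kept the arm away from the caliper, the flange stack and the stamp, but I did not measure them again at the end.

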